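# Refit the notched eyepiece sleeve on a microscope's leaning tube

## Robot

A 6-joint arm with a two-finger parallel gripper is mounted at the origin on the work surface. World frame = base frame: x ahead of the robot, y to its left, z up, the work surface at z = 0. Lengths are in mm, angles in rad, forces in N, time in s.
With the tool pointing down it reaches from about 425 to 925 mm from the base axis. Payload 12.5 kg.
Tool frame: the origin (TCP) lies at the very end of the fingers, on their centre line; the grasp point (between the pads) lies 19 mm behind it (bot.hold_point_z is the distance from the TCP to the grasp point, in mm); z points along the fingers, y is the line along which they close (so a half turn about z gives the same grasp; the last joint's range is limited). The gripper opens to 85 mm and grips with 20 to 120 N. Pads are 22 mm wide; open, the fingers measure 114 mm over their backs; the gripper's body (76 mm by 85 mm) begins 54 mm behind the grasp point. The pads swing forward as they close: fully open they stand 13 mm farther back than shut.
Start: joints at [1.231, 0.491, 1.559, -0, 1.092, -0.106], TCP at [144.779, 608.019, 205.927] pointing down, gripper open.
Joint ranges: [-3.1, 3.1], [-0.84, 2.19], [0.05, 2.79], [-1.13, 4.28], [0.06, 2.93], [-2.69, 2.69]. Speed limits (rad/s): [2.22, 2.22, 2.79, 3.14, 3.14, 3.14].

## Interface

Orientations are given as a unit quaternion [x, y, z, w].
In Python, from plant import readout, viewer, bot gives the robot as it stands.
- The arm moves only by the tool move_arm, never from a script. Its argument "increments" is a list of rows, each an object of numbers: "dx", "dy", "dz": the shift along the tool's x, y, z as a fraction of full scale; "yaw": the turn about the tool's z as a fraction of full scale; "fingers": the opening, from -1 (shut) to 1 (fully open). In form: [{"dx": .., "dy": .., "dz": .., "yaw": .., "fingers": ..}, ...]. A call has 1 to 8 rows; each row is the pose to reach, as a shift and turn from the pose commanded when the call began, along the tool's axes at that moment, turning the shorter way round; what a row does not reach only later rows make up. Full scale, the value 1, is 250 mm for a shift and pi rad for a turn. A row lasts 1/12 s, in which the tool goes at most 41.7 mm and 7.16 degrees, less where a joint would pass 70% of its speed; a pose out of reach is approached as far as the arm can. A call with a number of a shift or a turn outside -1 to 1 is refused whole. A call with a gripper value outside its range is refused whole. The fingers move at their own pace and stop on an object; "squeeze" is the grip in N (left out, the last holds). Time passes only in rows, so rows that repeat a pose let the fingers close. It gives the time, the measured TCP pose, the force, the opening and the grip force at its end, in the units of the state.
- readout.observe(): the state, without advancing time (a new reading comes with each control period).
- viewer.capture(name): name is "scene" or "side" or "wrist"; returns the picture (400x640x3 uint8, blue, green, red); there is no depth.
- viewer.camera_model(name): a dict with "camera_matrix" (3x3 intrinsics, pixels), "pose" (4x4, takes a point from camera to world coordinates). Camera axes: x right, y down, z forward; pixel columns grow to the right and rows downward; lengths in mm; the calibration is good to about 2 mm. A picture is of the moment at which its call begins: read the wrist's pose just before it. camera_model takes no time and is no camera call; for the wrist camera it gives the pose at the moment of the call.
- bot.finish_job(): hands the job in; it is judged then, once.
The state is a dict: "clock": time; "joint_positions": joint angles; "dq": joint speeds; "joint_torque": joint torques, N m; "eef_pos": TCP position; "orientation": TCP orientation; "contact_force": force on the tool from outside, world axes, zero at the start; "ft_torque": the same for the moment, N m; "width": finger opening in mm; "grasp_force": force on a finger pad.
Only numpy, scipy, OpenCV 4.12 (cv2) and the standard library are available. Lean on these libraries where they do the work, as an engineer would, in place of code of your own. Each camera call takes 0.05 s, during which the arm holds its last target. There are 200 camera calls.

## Task

Take the tall notched metal sleeve (not the low plain ring) and slide it, notch end first, over the top of the microscope's leaning eyepiece tube. The notch has to find the small locating pin low on the tube: feel for it by turning the sleeve, go gently, never forcing it, and leave the sleeve released and fully home on the shoulder. Do not disturb the plain ring and the other goods on the stall.

Things in the scene. Friction and masses are not known exactly. Their poses are not given: they have to be found in the camera images.
- sleeve: Bare aluminium sleeve, 42 mm tall, outside diameter 42 mm, bore 32 mm, standing upright on the table. Its lower edge has one open notch through the wall, about 10 mm wide and 13 mm deep, that takes the pin on the tube. Origin: centre of the underside (the notched end); z runs up its axis to the plain end, x points from the axis to the middle of the notch.
- tube_seat (a point): Centre of the grey shoulder (47 mm diameter) at the foot of the microscope's bare steel eyepiece tube, where the sleeve's underside must come to rest. z runs up along the tube, leaning 30 degrees from vertical towards the robot's side; x points to the tube's raised back side, away from the robot. A sleeve still standing on the pin is 11.5 mm short of home. This frame does not turn with the pin.
- tube_top (a point): Centre of the top of the tube, 45 mm up its axis from the shoulder; same axes as tube_seat. The tube is 30 mm in diameter, top edge bevelled 3 mm. A fixed steel locating pin 5 mm thick sticks out sideways to 20.7 mm from the tube's axis, 9 mm above the shoulder, somewhere on the raised back side: up to 0.8 rad either way about z from this frame's x.
- microscope: Grey microscope, fixed in place, 170 mm deep, 120 mm wide base 24 mm thick, pillar at the back with focus knobs (106 mm over the knobs) 75 mm up, head up to 187 mm, the leaning tube on the head reaching up to 250 mm. Origin: centre of the underside of the base; z up, x to its back; the tube shoulder's centre lies at x -18 mm, z 200 mm.
- plain_ring: Low plain aluminium ring of the same diameters as the sleeve (42 mm outside, 32 mm bore) but only 22 mm tall and without a notch, lying on the table; not wanted. Origin: centre of the underside.
- weight: Brass balance weight with a small knob, 34 mm diameter, 58 mm tall, standing in front of the microscope. Bystander. Origin: centre of the underside.
- carton: Plain cardboard carton, 70 x 110 x 45 mm. Bystander. Origin: centre of the underside.
- case: Closed steel instrument case, 94 x 164 x 34 mm. Bystander. Origin: centre of the underside.

How it is judged (in metres and radians):
At the end, for the whole second after the job is handed in: The sleeve is at rest on the tube, notch end down and over the pin, its underside within 2.5 mm of the shoulder and within 4 mm of the shoulder's centre, its axis within 0.1 rad of the tube's (z of sleeve in the frame of tube_seat between -0.003 and 0.0025 m and distance between sleeve and tube_seat below 0.004 m and angle between the z axis of sleeve and the z axis of tube_seat, either way round below 0.1 rad and linear speed of sleeve below 0.01 m/s); the robot touches nothing.
It fails at once if the sleeve is forced against the microscope with more than 45 N (contact force between sleeve and microscope above 45 N).
It fails at once if the plain ring is moved more than 20 mm (distance of plain_ring from where it was at the start of the episode above 0.02 m).
It fails at once if the brass weight is moved more than 20 mm (distance of weight from where it was at the start of the episode above 0.02 m).
It fails at once if the carton or the case is moved more than 20 mm (distance of any of carton, case from where it was at the start of the episode above 0.02 m).
It also fails if it takes over 58 s, if anything falls off the work surface, if the arm or the gripper's body presses on something with over 40 N, if the wrist force passes 120 N, or if a joint passes its speed limit or range.

## Working session

There is one attempt and no reset: what is moved stays moved. The work goes in short steps, Python scripts to look and compute and a tool call to move; the robot and the scene stay as the last step left them, time stands still between calls to the robot, and variables do not carry over. Pictures are saved under pics/ and viewed, at most 10 in all, crops included, and the job is handed in when it is done.

Besides the shell and the picture viewer there is one more tool, called after "Call:" by a JSON object that holds its "api" and its "payload". move_arm: Moves the arm, as the interface text tells. Shift numbers are shares of 250 mm and turn numbers shares of pi rad, none past 1 either way. Its arguments: {"type":"object","properties":{"increments":{"type":"array","items":{"type":"object","properties":{"dx":{"type":"number"},"dy":{"type":"number"},"dz":{"type":"number"},"yaw":{"type":"number"},"fingers":{"type":"number"}}}},"squeeze":{"type":"number"}},"required":["increments"]}

```bash
mkdir -p pics; ls
python3 - <<'E'
from plant import readout, viewer, bot
import cv2,numpy as np
print(readout.observe())
a=viewer.capture("scene");b=viewer.capture("side")
cv2.imwrite("pics/scene0.png",a);cv2.imwrite("pics/side0.png",b)
for n in("scene","side","wrist"):print(n,viewer.camera_model(n))
print(bot.hold_point_z)
cv2.imwrite("pics/wrist0.png",viewer.capture("wrist"))
E
```

```text
pics
{'clock': 0.0, 'joint_positions': array([ 1.23137068e+00,  4.91538627e-01,  1.55946515e+00,  1.64232340e-06,
        1.09168660e+00, -1.05645640e-01]), 'dq': array([ 1.66631113e-03,  9.10116432e-04, -1.75312001e-03, -7.49316708e-04,
        1.78429244e-03,  4.36261938e-07]), 'joint_torque': array([-4.67479981e-05, -6.18429422e+01, -2.61603838e+01, -1.62532115e-05,
        3.98970515e-03,  4.89299097e-06]), 'eef_pos': array([144.70405639, 607.75258256, 205.33534867]), 'orientation': array([ 1.16624362e-01,  9.93175945e-01, -5.35168615e-04, -1.21846676e-04]), 'contact_force': array([ 0.94206642, -0.53140737,  1.07315571]), 'ft_torque': array([ 0.0071977 ,  0.01911187, -0.01428657]), 'grasp_force': 0.0, 'width': 85.4468948859864}
scene {'camera_matrix': array([[464.51287352,   0.        , 308.24635211],
       [  0.        , 464.51287352, 204.37851759],
       [  0.        ,   0.        ,   1.        ]]), 'pose': array([[ 9.17291107e-02,  7.71063049e-01, -6.30117088e-01,
         1.28081113e+03],
       [ 9.95782089e-01, -6.97893469e-02,  5.95607064e-02,
        -7.64426060e+01],
 
[... 546 characters left out ...]
e-02, -7.59393276e-01, -6.50318983e-01,
         8.19417664e+02],
       [ 0.00000000e+00,  0.00000000e+00,  0.00000000e+00,
         1.00000000e+00]])}
wrist {'camera_matrix': array([[277.32186143,   0.        , 316.89490161],
       [  0.        , 277.32186143, 199.63185139],
       [  0.        ,   0.        ,   1.        ]]), 'pose': array([[ 2.32288000e-01,  9.19352175e-01,  3.17543484e-01,
         6.34648658e+01],
       [ 9.72646571e-01, -2.19235768e-01, -7.67745123e-02,
         6.26580661e+02],
       [-9.65925265e-04,  3.26691378e-01, -9.45130578e-01,
         3.74508724e+02],
       [ 0.00000000e+00,  0.00000000e+00,  0.00000000e+00,
         1.00000000e+00]])}
18.700000000000003
```

View pics/scene0.png

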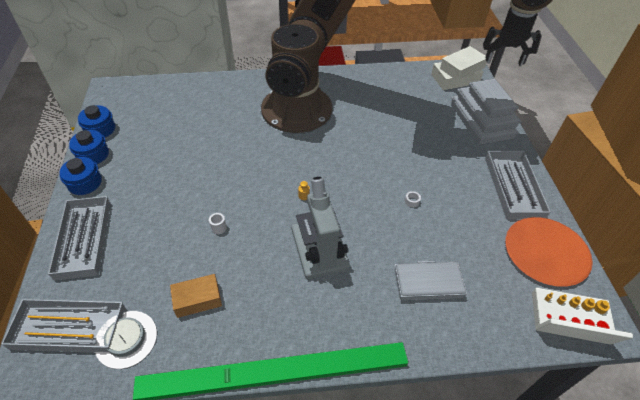

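View pics/side0.png

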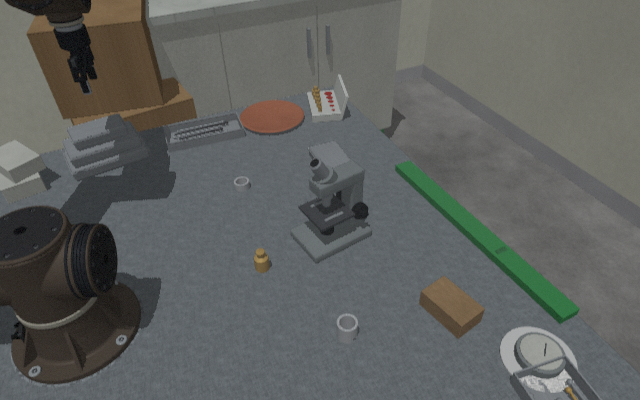

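Scene view: the tall sleeve is at about (218,223), the ring at (413,199), the microscope tube top at (318,180), and the weight at (304,190). Side view: sleeve at (347,327), ring at (241,183), tube top at (315,163).

```bash
cat > h.py <<'E'
import numpy as np, cv2
from plant import readout, viewer, bot
def ray(cm,px):
    K,P=cm["camera_matrix"],cm["pose"]
    d=P[:3,:3]@np.linalg.solve(K,[px[0],px[1],1.]); return P[:3,3],d/np.linalg.norm(d)
def tri(rs):
    A=np.zeros((3,3));b=np.zeros(3)
    for o,d in rs: M=np.eye(3)-np.outer(d,d);A+=M;b+=M@o
    p=np.linalg.solve(A,b); return p,[round(float(np.linalg.norm((np.eye(3)-np.outer(d,d))@(p-o))),1) for o,d in rs]
def plane(cm,px,z):
    o,d=ray(cm,px);return o+d*(z-o[2])/d[2]
def proj(cm,p):
    P=cm["pose"];c=P[:3,:3].T@(np.asarray(p,float)-P[:3,3]);q=cm["camera_matrix"]@c;return q[:2]/q[2]
E
python3 - <<'E'
from h import *
S,D=viewer.camera_model("scene"),viewer.camera_model("side")
for n,a,b in(("sleeve top",(217,217),(347,321)),("ring",(413,197),(241,182)),("tubetop",(318,180),(315,162))):
    print(n,tri([ray(S,a),ray(D,b)]))
a=cv2.imread("pics/scene0.png");b=cv2.imread("pics/side0.png")
c1=cv2.resize(a[165:285,190:370],None,fx=4,fy=4,interpolation=3)[:, :720]
t=cv2.resize(b[140:270,275:385],None,fx=4,fy=4,interpolation=3)[:480]
u=cv2.resize(b[305:350,320:375],None,fx=6,fy=6,interpolation=3)
cv2.imwrite("pics/c1.png",c1)
m=np.zeros((520,800,3),np.uint8);m[:480,:440]=t;m[:270,450:450+330]=u;cv2.imwrite("pics/c2.png",m)
E
```

```text
sleeve top (array([ 492.7034239 , -252.45884849,   45.88152214]), [3.0, 3.0])
ring (array([447.19112943, 305.2709365 ,  17.07846937]), [2.1, 2.1])
tubetop (array([552.69888038,  14.97268886, 236.57053256]), [0.3, 0.3])
```

View pics/c1.png

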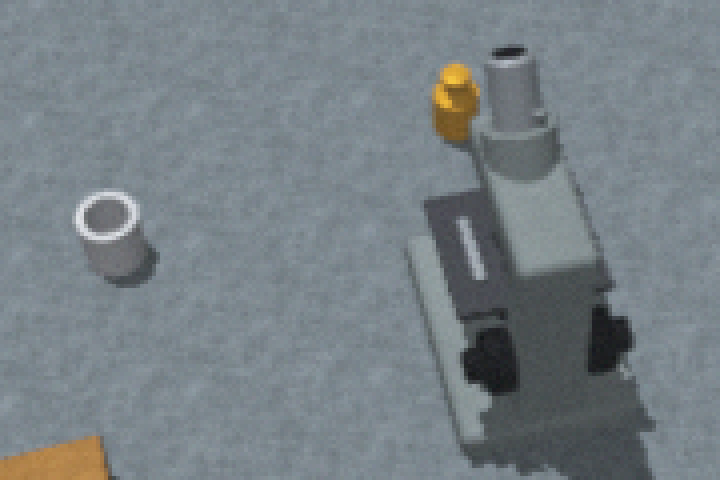

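View pics/c2.png

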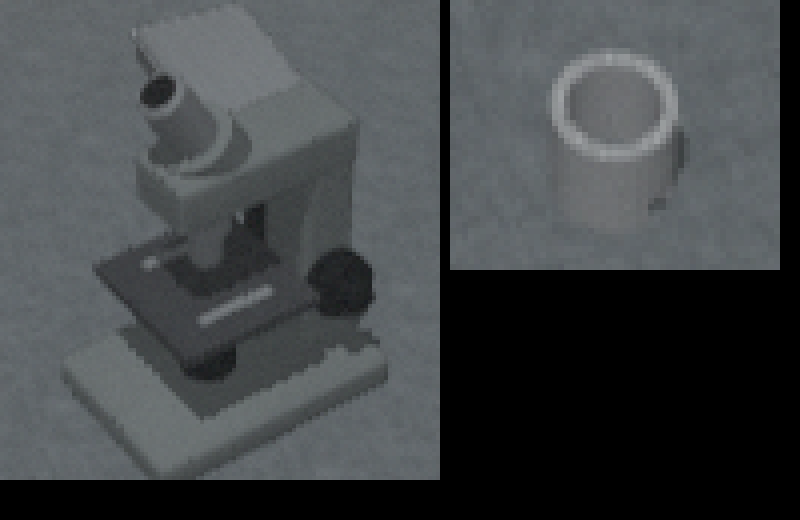

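The pin shows at scene pixel (325,194), on the +y side of the tube's back. No notch is visible from either fixed camera, so it probably faces (-x,+y). I'll move the wrist camera to that side of the sleeve.

Call:
{"api": "move_arm", "payload": {"increments": [{"dx":-0.3,"dy":-0.2,"dz":-0.376},{"dx":-0.93,"dy":-0.72,"dz":-0.376},{"dx":-0.93,"dy":-0.72,"dz":-0.376},{"dx":-0.93,"dy":-0.72,"dz":-0.376},{"dx":-0.93,"dy":-0.72,"dz":-0.376},{"dx":-0.93,"dy":-0.72,"dz":-0.376},{"dx":-0.93,"dy":-0.72,"dz":-0.376},{"dx":-0.93,"dy":-0.72,"dz":-0.376}]}}

```text
invalid input at $.increments[0]: expected keys dx, dy, dz, yaw, fingers
```

Call:
{"api": "move_arm", "payload": {"increments": [{"dx":-0.686,"dy":-0.98},{"dx":-0.686,"dy":-0.98},{"dx":-0.686,"dy":-0.98},{"dx":-0.686,"dy":-0.98},{"dx":-0.686,"dy":-0.98},{"dx":-0.686,"dy":-0.98},{"dx":-0.686,"dy":-0.98},{"dx":-0.686,"dy":-0.98}]}}

```text
invalid input at $.increments[0]: expected keys dx, dy, dz, yaw, fingers
```

Run:
```python
from h import *
o=readout.observe();print(o["clock"],o["joint_positions"].round(2),o["eef_pos"].round(1),o["orientation"].round(4))
S,D=viewer.camera_model("scene"),viewer.camera_model("side")
# base left edge at z=24, head top edges
e=[plane(S,p,24) for p in((292.5,224.5),(307.5,276.))]; d=e[1]-e[0]; print("heading",e,np.degrees(np.arctan2(d[1],d[0])))
cv2.imwrite("pics/wA.png",viewer.capture("wrist"))
```

```text
0.15 [ 1.23  0.49  1.56 -0.    1.09 -0.11] [144.7 607.8 205.5] [ 1.166e-01  9.932e-01 -4.000e-04 -1.000e-04]
heading [array([517.80578009, -47.46294498,  24.        ]), array([682.62804054, -21.23022175,  24.        ])] 9.043212202952251
```

Call:
{"api": "move_arm", "payload": {"increments": [{"dx":-0.3,"dy":-0.2,"dz":-0.376,"yaw":0,"fingers":1},{"dx":-0.93,"dy":-0.72,"dz":-0.376,"yaw":0,"fingers":1},{"dx":-0.93,"dy":-0.72,"dz":-0.376,"yaw":0,"fingers":1},{"dx":-0.93,"dy":-0.72,"dz":-0.376,"yaw":0,"fingers":1},{"dx":-0.93,"dy":-0.72,"dz":-0.376,"yaw":0,"fingers":1},{"dx":-0.93,"dy":-0.72,"dz":-0.376,"yaw":0,"fingers":1},{"dx":-0.93,"dy":-0.72,"dz":-0.376,"yaw":0,"fingers":1},{"dx":-0.93,"dy":-0.72,"dz":-0.376,"yaw":0,"fingers":1}]}}

```text
clock: 0.87
eef_pos: [331.0, 376.4, 301.0]
orientation: [0.117, 0.993, 0.0, 0.001]
contact_force: [-1.0, 0.4, -0.9]
width: 85.5
grasp_force: 0.0
```

Call:
{"api": "move_arm", "payload": {"increments": [{"dx":-0.686,"dy":-0.98,"dz":0,"yaw":0,"fingers":1},{"dx":-0.686,"dy":-0.98,"dz":0,"yaw":0,"fingers":1},{"dx":-0.686,"dy":-0.98,"dz":0,"yaw":0,"fingers":1},{"dx":-0.686,"dy":-0.98,"dz":0,"yaw":0,"fingers":1},{"dx":-0.686,"dy":-0.98,"dz":0,"yaw":0,"fingers":1},{"dx":-0.686,"dy":-0.98,"dz":0,"yaw":0,"fingers":1},{"dx":-0.686,"dy":-0.98,"dz":0,"yaw":0,"fingers":1},{"dx":-0.686,"dy":-0.98,"dz":0,"yaw":0,"fingers":1}]}}

```text
clock: 1.53
eef_pos: [440.9, 96.5, 299.9]
orientation: [0.118, 0.993, -0.0, 0.0]
contact_force: [-0.4, 0.8, -0.4]
width: 85.3
grasp_force: 0.0
```

Call:
{"api": "move_arm", "payload": {"increments": [{"dx":-0.31,"dy":-0.955,"dz":0.2,"yaw":0.25,"fingers":1},{"dx":-0.31,"dy":-0.955,"dz":0.2,"yaw":0.25,"fingers":1},{"dx":-0.31,"dy":-0.955,"dz":0.2,"yaw":0.25,"fingers":1},{"dx":-0.31,"dy":-0.955,"dz":0.2,"yaw":0.25,"fingers":1},{"dx":-0.31,"dy":-0.955,"dz":0.2,"yaw":0.25,"fingers":1},{"dx":-0.31,"dy":-0.955,"dz":0.4,"yaw":0.25,"fingers":1},{"dx":-0.31,"dy":-0.955,"dz":0.4,"yaw":0.25,"fingers":1},{"dx":-0.31,"dy":-0.955,"dz":0.4,"yaw":0.25,"fingers":1}]}}

```text
clock: 2.2
eef_pos: [457.9, -151.3, 195.6]
orientation: [0.49, 0.872, -0.0, -0.003]
contact_force: [-0.7, 0.1, -0.2]
width: 85.4
grasp_force: 0.0
```

Call:
{"api": "move_arm", "payload": {"increments": [{"dx":-0.16,"dy":-0.09,"dz":0.62,"yaw":0,"fingers":1},{"dx":-0.16,"dy":-0.09,"dz":0.62,"yaw":0,"fingers":1},{"dx":-0.16,"dy":-0.09,"dz":0.62,"yaw":0,"fingers":1},{"dx":-0.16,"dy":-0.09,"dz":0.62,"yaw":0,"fingers":1},{"dx":-0.16,"dy":-0.09,"dz":0.62,"yaw":0,"fingers":1},{"dx":-0.16,"dy":-0.09,"dz":0.62,"yaw":0,"fingers":1}]}}

```text
clock: 2.7
eef_pos: [461.0, -194.3, 44.7]
orientation: [0.488, 0.873, 0.0, -0.002]
contact_force: [-0.0, 0.1, 0.9]
width: 85.7
grasp_force: 0.0
```

Run:
```python
from h import *
import pickle
o=readout.observe();print(o["clock"],o["joint_positions"].round(2),o["eef_pos"].round(1),o["orientation"].round(4))
W=viewer.camera_model("wrist");im=viewer.capture("wrist");cv2.imwrite("pics/w1.png",im);pickle.dump(W,open("w1.pkl","wb"))
print(proj(W,(492.7,-252.5,42)),proj(W,(492.7,-252.5,0)))
```

```text
2.7 [-0.53  0.56  2.01  0.    0.57 -1.08] [ 461.  -194.3   44.7] [ 4.877e-01  8.730e-01  1.000e-04 -1.600e-03]
[312.23577514 311.51659944] [313.03528998 278.73465838]
```

View pics/w1.png

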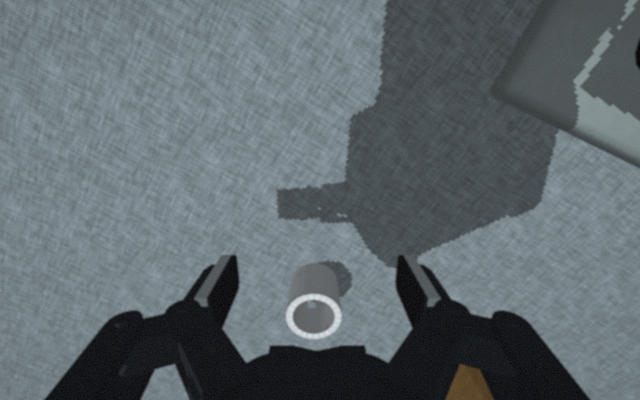

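The wrist view shows the sleeve rim centred at about (313,316) and its foot at about (315,265). I need a closer crop to find the notch.

Run:
```python
from h import *
im=cv2.imread("pics/w1.png")
c=cv2.resize(im[250:350,270:370],None,fx=6,fy=6,interpolation=cv2.INTER_CUBIC)
cv2.imwrite("pics/c3.png",cv2.convertScaleAbs(c,alpha=1.3))
```

```text
(no output)
```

View pics/c3.png

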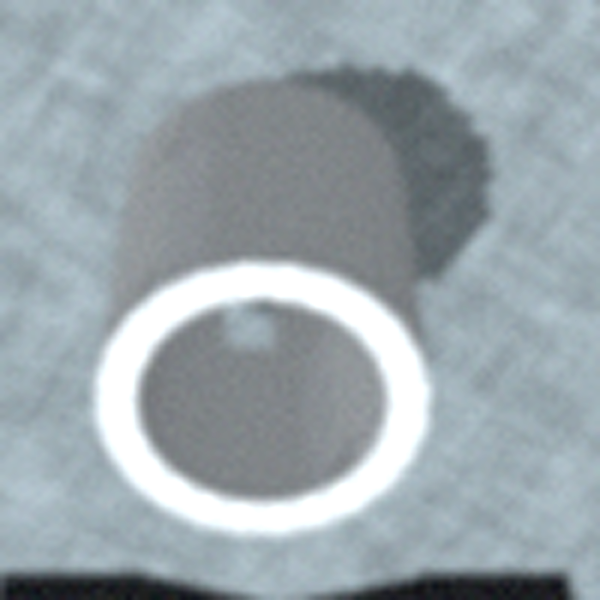

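Through the bore the notch shows as a light patch on the far wall. Its centre is at about pixel (311.3,308), where its top edge (z≈13) sits. The rim centre is at about (313.8,316.3).

Run:
```python
from h import *
import pickle
W=pickle.load(open("w1.pkl","rb"));S,D=viewer.camera_model("scene"),viewer.camera_model("side")
def rim(im,box,th):
    x0,y0,x1,y1=box;g=cv2.cvtColor(im,6)[y0:y1,x0:x1];m=(g>th).astype(np.uint8)
    c=max(cv2.findContours(m,0,1)[0],key=cv2.contourArea);e=cv2.fitEllipse(c);return (e[0][0]+x0,e[0][1]+y0),e[1]
w=rim(cv2.imread("pics/w1.png"),(270,250,370,343),190)
s=rim(cv2.imread("pics/scene0.png"),(205,205,232,240),170)
d=rim(cv2.imread("pics/side0.png"),(325,305,370,345),120)
print(w,s,d)
print(tri([ray(W,w[0]),ray(S,s[0]),ray(D,d[0])]))
c=plane(W,w[0],42);print("c",c, "diam est",max(w[1])/277.3*((W["pose"][:3,:3].T@(c-W["pose"][:3,3]))[2]))
for u in(223,248,273):
    n=plane(W,(270+u/6,250+350/6),13)-c;print("notch dir",np.degrees(np.arctan2(n[1],n[0])),np.hypot(n[0],n[1]))
```

```text
((313.26387786865234, 316.0777282714844), (42.66123962402344, 53.300601959228516)) ((216.17971420288086, 218.43247413635254), (11.223274230957031, 15.66622543334961)) ((346.85847663879395, 322.1683406829834), (17.8810977935791, 20.43242645263672))
(array([ 493.91465557, -254.20778496,   43.21136834]), [1.1, 1.6, 1.5])
c [ 495.59396966 -255.74826186   42.        ] diam est 40.81977537857853
notch dir -77.0850122833092 18.329350723589105
notch dir -65.57161352544439 17.49707270043076
notch dir -53.450349778262385 17.42205745889614
```

Sleeve: centre about (495,-255), rim at about 43 mm (expected 42), notch towards world -65°. Next I'll look at the tube and pin from above and behind.

Call:
{"api": "move_arm", "payload": {"increments": [{"dx":0,"dy":0,"dz":-0.3,"yaw":0.04,"fingers":1},{"dx":0,"dy":0,"dz":-0.9,"yaw":0.08,"fingers":1},{"dx":0,"dy":0,"dz":-0.9,"yaw":0.12,"fingers":1},{"dx":0,"dy":0,"dz":-0.9,"yaw":0.16,"fingers":1},{"dx":0,"dy":0,"dz":-0.9,"yaw":0.2,"fingers":1},{"dx":0,"dy":0,"dz":-0.9,"yaw":0.24,"fingers":1},{"dx":0.15,"dy":0.27,"dz":-0.9,"yaw":0.28,"fingers":1},{"dx":0.25,"dy":0.45,"dz":-0.9,"yaw":0.32,"fingers":1}]}}

```text
clock: 3.42
eef_pos: [497.5, -130.3, 275.3]
orientation: [0.841, 0.541, 0.002, 0.003]
contact_force: [0.1, -0.3, -0.8]
width: 85.2
grasp_force: 0.0
```

Call:
{"api": "move_arm", "payload": {"increments": [{"dx":0.65,"dy":0.05,"dz":0,"yaw":0.19,"fingers":1},{"dx":0.65,"dy":0.05,"dz":0,"yaw":0.19,"fingers":1},{"dx":0.65,"dy":0.05,"dz":0,"yaw":0.19,"fingers":1},{"dx":0.65,"dy":0.05,"dz":0,"yaw":0.19,"fingers":1},{"dx":0.65,"dy":0.05,"dz":0,"yaw":0.19,"fingers":1},{"dx":0.65,"dy":0.05,"dz":0,"yaw":0.19,"fingers":1},{"dx":0.65,"dy":0.05,"dz":0,"yaw":0.19,"fingers":1}]}}

```text
clock: 4.0
eef_pos: [574.4, 13.5, 272.7]
orientation: [0.961, 0.276, 0.001, 0.001]
contact_force: [-0.4, -0.9, 0.2]
width: 85.3
grasp_force: 0.0
```

Run:
```python
from h import *
import pickle
o=readout.observe();print(o["clock"],o["joint_positions"].round(2),o["eef_pos"].round(1),o["orientation"].round(4))
W=viewer.camera_model("wrist");im=viewer.capture("wrist");cv2.imwrite("pics/w2.png",im);pickle.dump(W,open("w2.pkl","wb"))
p=proj(W,(552,15,239));print(p)
```

```text
4.0 [-0.09  0.36  1.6  -0.    1.19  0.92] [574.4  13.5 272.7] [9.612e-01 2.760e-01 1.500e-03 6.000e-04]
[299.27956143 237.70411456]
```

Call:
{"api": "move_arm", "payload": {"increments": [{"dx":0.2,"dy":0,"dz":0,"yaw":0,"fingers":1},{"dx":0.2,"dy":0,"dz":0,"yaw":0,"fingers":1},{"dx":0.2,"dy":0,"dz":0,"yaw":0,"fingers":1},{"dx":0.2,"dy":0,"dz":0,"yaw":0,"fingers":1}]}}

```text
clock: 4.38
eef_pos: [616.9, 37.8, 270.4]
orientation: [0.962, 0.275, 0.0, 0.0]
contact_force: [-0.7, -0.0, -0.3]
width: 85.4
grasp_force: 0.0
```

Run:
```python
from h import *
import pickle
o=readout.observe();print(o["clock"],o["eef_pos"].round(1))
W=viewer.camera_model("wrist");im=viewer.capture("wrist");cv2.imwrite("pics/w3.png",im);pickle.dump(W,open("w3.pkl","wb"))
p3=proj(W,(557,15,230));p2=proj(pickle.load(open("w2.pkl","rb")),(557,15,230));print(p2,p3)
out=[]
for f,p in(("w2",p2),("w3",p3)):
    a=cv2.imread(f"pics/{f}.png");x,y=int(p[0])-50,min(max(int(p[1])-60,0),300);print(f,x,y)
    out.append(cv2.resize(a[y:y+100,x:x+100],(395,395),interpolation=cv2.INTER_CUBIC))
cv2.imwrite("pics/c4.png",np.hstack(out))
```

```text
4.3833 [616.9  37.8 270.4]
[302.96356387 228.25920975] [301.86662676 279.47460029]
w2 252 168
w3 251 219
```

View pics/c4.png

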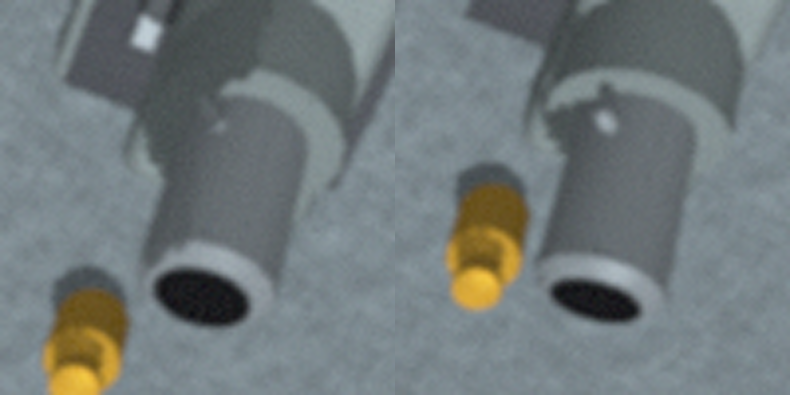

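The pin end shows at w2 (308.2,198.9) and w3 (304.2,249.4). The tube's top hole is at w2 (303.4,243.4) and w3 (302.1,295).

Run:
```python
from h import *
import pickle
Ws=[pickle.load(open(f"w{i}.pkl","rb")) for i in(2,3)]
S,D=viewer.camera_model("scene"),viewer.camera_model("side")
def dark(f,x,y,r=20,th=45):
    g=cv2.cvtColor(cv2.imread(f),6)[y-r:y+r,x-r:x+r];m=(g<th).astype(np.uint8)
    c=max(cv2.findContours(m,0,1)[0],key=cv2.contourArea);e=cv2.fitEllipse(c);return (e[0][0]+x-r,e[0][1]+y-r),e[1]
h=[dark("pics/w2.png",303,243),dark("pics/w3.png",302,295),dark("pics/scene0.png",317,178,10,60),dark("pics/side0.png",315,163,7,45)]
print(h)
top=tri([ray(c,x[0]) for c,x in zip(Ws+[S,D],h)]);print("top all",top)
print("wrist only",tri([ray(c,x[0]) for c,x in zip(Ws,h)]))
t=top[0]
pin=tri([ray(Ws[0],(308.2,198.9)),ray(Ws[1],(304.2,249.4)),ray(S,(325,193.75))]);print("pin",pin)
for hd in(6,9,12):
    a=np.radians(hd);f=np.array([np.cos(a),np.sin(a),0]);z=-.5*f+np.array([0,0,.866]);x=.866*f+np.array([0,0,.5]);y=np.cross(z,x)
    seat=t-45*z
    print(hd,seat.round(1),"pin xyz in seat",[round(float((pin[0]-seat)@v),1) for v in(x,y,z)])
    # project w pin tip rays onto cylinder plane 9mm up
    for c,p in((Ws[0],(308.2,198.9)),(Ws[1],(304.2,249.4)),(S,(325,193.75))):
        o,d=ray(c,p);q=o+d*((seat+9*z-o)@z)/(d@z)-seat;print("   ",round(float(q@x),1),round(float(q@y),1),"ang",round(float(np.arctan2(q@y,q@x)),2))
# heading: shoulder ring visible? use several edges of head/base
```

```text
[((302.617130279541, 242.9438247680664), (11.145916938781738, 21.778459548950195)), ((301.3429145812988, 294.8944854736328), (6.964022159576416, 20.381755828857422)), ((317.0, 177.5), (0.0, 1.0)), ((314.0714817047119, 162.38782358169556), (4.977170467376709, 7.338218688964844))]
top all (array([549.17847148,  11.21715233, 240.04899945]), [1.0, 0.8, 2.4, 1.0])
wrist only (array([550.09073559,  10.68618139, 240.60513288]), [0.1, 0.1])
pin (array([579.73383697,  26.23875749, 220.24547388]), [3.1, 0.7, 3.3])
6 [571.6  13.6 201.1] pin xyz in seat [17.8, 11.7, 11.9]
    12.5 8.4 ang 0.59
    12.0 10.8 ang 0.73
    16.0 14.8 ang 0.75
9 [571.4  14.7 201.1] pin xyz in seat [18.3, 10.1, 11.6]
    13.0 6.9 ang 0.48
    12.9 9.4 ang 0.63
    17.6 12.9 ang 0.63
12 [571.2  15.9 201.1] pin xyz in seat [18.7, 8.3, 11.3]
    13.5 5.3 ang 0.38
    13.7 7.9 ang 0.52
    18.9 10.9 ang 0.52
```

Run:
```python
from h import *
import pickle
from scipy.optimize import brentq
Ws=[pickle.load(open(f"w{i}.pkl","rb")) for i in(2,3)]
S=viewer.camera_model("scene")
for c,a,b in((Ws[0],(313.8,206),(305.7,235.1)),(Ws[1],(311.8,257),(303.9,286.1)),(S,(190+512/4,165+55/4),(190+518/4,165+125/4))):
    n=np.cross(ray(c,a)[1],ray(c,b)[1]);n/=np.linalg.norm(n)
    f=lambda h:n@[-.5*np.cos(h),-.5*np.sin(h),.866]
    hs=np.linspace(-.6,.9,300);v=[f(h) for h in hs]
    print([round(np.degrees(brentq(f,hs[i],hs[i+1])),1) for i in range(299) if v[i]*v[i+1]<0], "dist of top from plane",round(float(n@(np.array([549.5,11,240.3])-c["pose"][:3,3])),1))
```

```text
[np.float64(8.7)] dist of top from plane 1.3
[np.float64(6.0)] dist of top from plane 0.6
[np.float64(5.2)] dist of top from plane 4.3
```

Heading is about 8.5°, the tube top about (549.5,11,240.3), and the pin about +0.6 rad from the frame's x. So I'll grip with tool x at world angle 80° and place at 188.5°.

Call:
{"api": "move_arm", "payload": {"increments": [{"dx":0,"dy":0.1,"dz":-0.08,"yaw":-0.04,"fingers":1},{"dx":-0.83,"dy":0.59,"dz":-0.08,"yaw":-0.08,"fingers":1},{"dx":-0.83,"dy":0.59,"dz":-0.08,"yaw":-0.12,"fingers":1},{"dx":-0.83,"dy":0.59,"dz":-0.08,"yaw":-0.16,"fingers":1},{"dx":-0.83,"dy":0.59,"dz":-0.08,"yaw":-0.2,"fingers":1},{"dx":-0.83,"dy":0.59,"dz":-0.08,"yaw":-0.24,"fingers":1},{"dx":-0.83,"dy":0.59,"dz":-0.08,"yaw":-0.267,"fingers":1},{"dx":-0.83,"dy":0.59,"dz":-0.08,"yaw":-0.267,"fingers":1}]}}

```text
clock: 5.1
eef_pos: [515.3, -200.7, 290.6]
orientation: [0.765, 0.644, -0.0, 0.0]
contact_force: [-0.2, -0.2, -0.9]
width: 85.5
grasp_force: 0.0
```

```bash
cat >> h.py <<'E'
def go(t,ang):
    "tool-frame fractions from measured pose to world target t (mm) and tool-x angle (deg)"
    o=readout.observe();q=o["orientation"];a=2*np.arctan2(q[1],q[0])
    d=np.array(t)-o["eef_pos"];c,s=np.cos(a),np.sin(a)
    w=(np.radians(ang)-a+np.pi)%(2*np.pi)-np.pi
    print("clk",o["clock"],"pos",o["eef_pos"].round(1),"ang",np.degrees(a).round(1),"F",o["contact_force"].round(1))
    print("dx %.3f dy %.3f dz %.3f yaw %.3f"%((c*d[0]+s*d[1])/250,(s*d[0]-c*d[1])/250,-d[2]/250,-w/np.pi))
E
python3 -c "
from h import *
go((494.7,-255,100),80)"
```

```text
clk 5.1 pos [ 515.3 -200.7  290.6] ang 80.2 F [-0.2 -0.2 -0.9]
dx -0.228 dy -0.044 dz 0.762 yaw 0.001
```

Call:
{"api": "move_arm", "payload": {"increments": [{"dx":-0.228,"dy":-0.044,"dz":0.762,"yaw":0.001,"fingers":1},{"dx":-0.228,"dy":-0.044,"dz":0.762,"yaw":0.001,"fingers":1},{"dx":-0.228,"dy":-0.044,"dz":0.762,"yaw":0.001,"fingers":1},{"dx":-0.228,"dy":-0.044,"dz":0.762,"yaw":0.001,"fingers":1},{"dx":-0.228,"dy":-0.044,"dz":0.762,"yaw":0.001,"fingers":1},{"dx":-0.228,"dy":-0.044,"dz":0.762,"yaw":0.001,"fingers":1},{"dx":-0.228,"dy":-0.044,"dz":0.762,"yaw":0.001,"fingers":1},{"dx":-0.228,"dy":-0.044,"dz":0.762,"yaw":0.001,"fingers":1}]}}

```text
clock: 5.77
eef_pos: [498.6, -250.5, 101.4]
orientation: [0.768, 0.64, 0.0, 0.001]
contact_force: [0.8, -0.6, 0.7]
width: 85.4
grasp_force: 0.0
```

Run:
```python
from h import *
go((494.7,-255,8),80)
W=viewer.camera_model("wrist");im=viewer.capture("wrist");cv2.imwrite("pics/w4.png",im)
g=cv2.cvtColor(im,6);p=proj(W,(494.7,-255,42));print(p)
x,y=p.astype(int);r=35
m=(g[max(y-r,0):y+r,x-r:x+r]>190).astype(np.uint8)
c=max(cv2.findContours(m,0,1)[0],key=cv2.contourArea);e=cv2.fitEllipse(c);c0=(e[0][0]+x-r,e[0][1]+max(y-r,0));print(c0,e[1],plane(W,c0,42))
```

```text
clk 5.7667 pos [ 498.6 -250.5  101.4] ang 79.7 F [ 0.8 -0.6  0.7]
dx -0.020 dy -0.012 dz 0.374 yaw -0.002
[312.41189442 209.9388907 ]
(np.float64(312.7735176086426), np.float64(209.74753189086914)) (43.23023986816406, 46.59894561767578) [ 495.04765648 -254.87977795   42.        ]
```

Call:
{"api": "move_arm", "payload": {"increments": [{"dx":-0.02,"dy":-0.012,"dz":0.15,"yaw":0,"fingers":1},{"dx":-0.02,"dy":-0.012,"dz":0.15,"yaw":0,"fingers":1},{"dx":-0.02,"dy":-0.012,"dz":0.15,"yaw":0,"fingers":1}]}}

```text
clock: 6.07
eef_pos: [494.2, -254.3, 62.8]
orientation: [0.768, 0.641, -0.0, -0.0]
contact_force: [0.2, -0.3, -0.1]
width: 85.5
grasp_force: 0.0
```

```bash
python3 -c "
from h import *
go((495,-255,8),80)"
```

```text
clk 6.0667 pos [ 494.2 -254.3   62.8] ang 79.7 F [ 0.2 -0.3 -0.1]
dx -0.002 dy 0.004 dz 0.219 yaw -0.002
```

Call:
{"api": "move_arm", "payload": {"increments": [{"dx":-0.002,"dy":0.004,"dz":0.15,"yaw":0,"fingers":1},{"dx":-0.002,"dy":0.004,"dz":0.219,"yaw":0,"fingers":1},{"dx":-0.002,"dy":0.004,"dz":0.219,"yaw":0,"fingers":0.2},{"dx":-0.002,"dy":0.004,"dz":0.219,"yaw":0,"fingers":-1},{"dx":-0.002,"dy":0.004,"dz":0.219,"yaw":0,"fingers":-1},{"dx":-0.002,"dy":0.004,"dz":0.219,"yaw":0,"fingers":-1},{"dx":-0.002,"dy":0.004,"dz":0.219,"yaw":0,"fingers":-1},{"dx":-0.002,"dy":0.004,"dz":0.219,"yaw":0,"fingers":-1}], "squeeze": 20}}

```text
clock: 6.73
eef_pos: [496.0, -255.8, 9.4]
orientation: [0.768, 0.641, 0.001, 0.002]
contact_force: [0.3, 0.6, 8.4]
width: 41.0
grasp_force: 19.1
```

Call:
{"api": "move_arm", "payload": {"increments": [{"dx":0,"dy":0,"dz":0,"yaw":0,"fingers":-1},{"dx":0,"dy":0,"dz":0,"yaw":0,"fingers":-1},{"dx":0,"dy":0,"dz":0,"yaw":0,"fingers":-1},{"dx":0,"dy":0,"dz":0,"yaw":0,"fingers":-1}], "squeeze": 20}}

```text
clock: 7.07
eef_pos: [496.0, -255.8, 9.4]
orientation: [0.768, 0.641, 0.001, 0.002]
contact_force: [-0.3, 1.5, 8.9]
width: 40.3
grasp_force: 19.1
```

Call:
{"api": "move_arm", "payload": {"increments": [{"dx":0,"dy":0,"dz":-0.1,"yaw":0,"fingers":-1},{"dx":0,"dy":0,"dz":-0.25,"yaw":-0.03,"fingers":-1},{"dx":0,"dy":0,"dz":-0.4,"yaw":-0.06,"fingers":-1},{"dx":0,"dy":0,"dz":-0.55,"yaw":-0.1,"fingers":-1},{"dx":0,"dy":0,"dz":-0.7,"yaw":-0.14,"fingers":-1},{"dx":0,"dy":0,"dz":-0.85,"yaw":-0.18,"fingers":-1},{"dx":0,"dy":0,"dz":-1,"yaw":-0.21,"fingers":-1},{"dx":0,"dy":0,"dz":-1,"yaw":-0.25,"fingers":-1}]}}

```text
clock: 7.73
eef_pos: [496.7, -256.3, 266.0]
orientation: [0.463, 0.887, -0.001, 0.006]
contact_force: [-0.1, -0.6, 0.2]
width: 40.5
grasp_force: 20.9
```

```bash
python3 -c "
from h import *
go((554.2,11.7,285),188.5);print(readout.observe()['width'],readout.observe()['joint_positions'].round(2))"
```

```text
clk 7.7333 pos [ 496.7 -256.3  266. ] ang 124.9 F [-0.1 -0.6  0.2]
dx 0.748 dy 0.802 dz -0.076 yaw -0.353
40.512524710320655 [-0.59  0.33  1.65  0.    1.15 -1.2 ]
```

Call:
{"api": "move_arm", "payload": {"increments": [{"dx":0.05,"dy":0.05,"dz":-0.1,"yaw":-0.04,"fingers":-1},{"dx":0.16,"dy":0.17,"dz":-0.1,"yaw":-0.08,"fingers":-1},{"dx":0.27,"dy":0.29,"dz":-0.1,"yaw":-0.12,"fingers":-1},{"dx":0.38,"dy":0.41,"dz":-0.1,"yaw":-0.16,"fingers":-1},{"dx":0.49,"dy":0.53,"dz":-0.1,"yaw":-0.2,"fingers":-1},{"dx":0.6,"dy":0.65,"dz":-0.1,"yaw":-0.24,"fingers":-1},{"dx":0.7,"dy":0.75,"dz":-0.1,"yaw":-0.28,"fingers":-1},{"dx":0.74,"dy":0.8,"dz":-0.1,"yaw":-0.32,"fingers":-1}]}}

```text
clock: 8.4
eef_pos: [554.2, 14.3, 283.7]
orientation: [-0.021, 1.0, 0.0, 0.001]
contact_force: [-0.4, -0.5, -0.6]
width: 40.5
grasp_force: 20.9
```

Call:
{"api": "move_arm", "payload": {"increments": [{"dx":0,"dy":0,"dz":0,"yaw":-0.04,"fingers":-1},{"dx":0,"dy":0,"dz":0,"yaw":-0.04,"fingers":-1},{"dx":0,"dy":0,"dz":0,"yaw":-0.04,"fingers":-1}]}}

```text
clock: 8.65
eef_pos: [554.2, 10.6, 283.2]
orientation: [-0.078, 0.997, -0.0, 0.001]
contact_force: [0.2, -0.6, -1.2]
width: 40.5
grasp_force: 20.9
```

Run:
```python
from h import *
import pickle
go((554.2,11.7,272),188.5)
o=readout.observe()
W=viewer.camera_model("wrist");im=viewer.capture("wrist");cv2.imwrite("pics/w5.png",im);pickle.dump((W,o),open("w5.pkl","wb"))
s=viewer.capture("side");cv2.imwrite("pics/side5.png",s)
p=proj(W,o["eef_pos"]+[0,0,10]).astype(int);print(p)
p2=proj(viewer.camera_model("side"),o["eef_pos"]).astype(int);print(p2)
a=cv2.resize(im[p[1]-75:p[1]+50,p[0]-60:p[0]+65] if p[1]<350 else im[275:400,p[0]-60:p[0]+65],(395,395),interpolation=2)
b=cv2.resize(s[max(p2[1]-60,0):max(p2[1]-60,0)+130,p2[0]-60:p2[0]+70],(395,395),interpolation=2)
cv2.imwrite("pics/c5.png",np.hstack([a,b]))
```

```text
clk 8.65 pos [554.2  10.6 283.2] ang 188.9 F [ 0.2 -0.6 -1.2]
dx -0.001 dy 0.004 dz 0.045 yaw 0.002
[318 241]
[315 144]
```

View pics/c5.png

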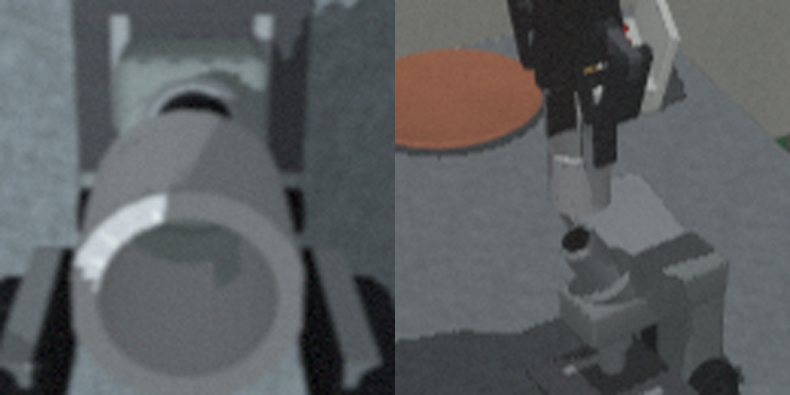

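The sleeve is held upright above the tube, with the notch on its far right (+y) side. The tube hole appears about 2 mm to +y of the sleeve's centre, so I'll shift and lower gently.

Call:
{"api": "move_arm", "payload": {"increments": [{"dx":-0.011,"dy":0.009,"dz":0.05,"yaw":0.002,"fingers":-1},{"dx":-0.011,"dy":0.009,"dz":0.1,"yaw":0.002,"fingers":-1},{"dx":-0.011,"dy":0.009,"dz":0.115,"yaw":0.002,"fingers":-1},{"dx":-0.011,"dy":0.009,"dz":0.125,"yaw":0.002,"fingers":-1},{"dx":-0.011,"dy":0.009,"dz":0.135,"yaw":0.002,"fingers":-1},{"dx":-0.011,"dy":0.009,"dz":0.14,"yaw":0.002,"fingers":-1},{"dx":-0.011,"dy":0.009,"dz":0.145,"yaw":0.002,"fingers":-1},{"dx":-0.011,"dy":0.009,"dz":0.145,"yaw":0.002,"fingers":-1}], "squeeze": 20}}

```text
clock: 9.42
eef_pos: [556.8, 13.1, 246.0]
orientation: [-0.076, 0.997, 0.0, 0.0]
contact_force: [-0.5, -1.0, -0.2]
width: 40.5
grasp_force: 20.9
```

Call:
{"api": "move_arm", "payload": {"increments": [{"dx":0.004,"dy":0,"dz":0.002,"yaw":0,"fingers":-1},{"dx":0.008,"dy":0,"dz":0.002,"yaw":0,"fingers":-1},{"dx":0.012,"dy":0,"dz":0.002,"yaw":0,"fingers":-1},{"dx":0.016,"dy":0,"dz":0.002,"yaw":0,"fingers":-1},{"dx":0.02,"dy":0,"dz":0.002,"yaw":0,"fingers":-1},{"dx":0.02,"dy":0,"dz":0.002,"yaw":0,"fingers":-1}]}}

```text
clock: 9.92
eef_pos: [551.8, 12.4, 245.5]
orientation: [-0.076, 0.997, 0.0, 0.0]
contact_force: [-0.2, 0.4, -0.9]
width: 40.7
grasp_force: 20.9
```

Call:
{"api": "move_arm", "payload": {"increments": [{"dx":0.004,"dy":0,"dz":0,"yaw":0,"fingers":-1},{"dx":0.008,"dy":0,"dz":0,"yaw":0,"fingers":-1},{"dx":0.012,"dy":0,"dz":0,"yaw":0,"fingers":-1},{"dx":0.016,"dy":0,"dz":0,"yaw":0,"fingers":-1},{"dx":0.016,"dy":0,"dz":0,"yaw":0,"fingers":-1}]}}

```text
clock: 10.33
eef_pos: [547.9, 11.8, 245.5]
orientation: [-0.076, 0.997, 0.0, 0.0]
contact_force: [1.9, -0.5, -0.2]
width: 40.7
grasp_force: 20.9
```

Call:
{"api": "move_arm", "payload": {"increments": [{"dx":0.004,"dy":0,"dz":0.001,"yaw":0,"fingers":-1},{"dx":0.008,"dy":0,"dz":0.002,"yaw":0,"fingers":-1},{"dx":0.012,"dy":0,"dz":0.003,"yaw":0,"fingers":-1},{"dx":0.016,"dy":0,"dz":0.004,"yaw":0,"fingers":-1},{"dx":0.016,"dy":0,"dz":0.004,"yaw":0,"fingers":-1}]}}

```text
clock: 10.75
eef_pos: [543.8, 11.1, 244.4]
orientation: [-0.076, 0.997, 0.0, 0.0]
contact_force: [1.8, -0.2, -1.3]
width: 41.0
grasp_force: 20.9
```

Run:
```python
from h import *
o=readout.observe();print(o["contact_force"].round(1),o["ft_torque"].round(2),o["eef_pos"].round(1))
s=viewer.capture("side");cv2.imwrite("pics/side6.png",s);w=viewer.capture("wrist");cv2.imwrite("pics/w6.png",w)
a=cv2.resize(w[165:290,258:383],(395,395),interpolation=2)
b=cv2.resize(s[115:205,270:360],(395,395),interpolation=2)
cv2.imwrite("pics/c6.png",np.hstack([a,cv2.convertScaleAbs(b,alpha=1.5)]))
```

```text
[ 1.8 -0.2 -1.3] [ 0.01 -0.42 -0.01] [543.8  11.1 244.4]
```

View pics/c6.png

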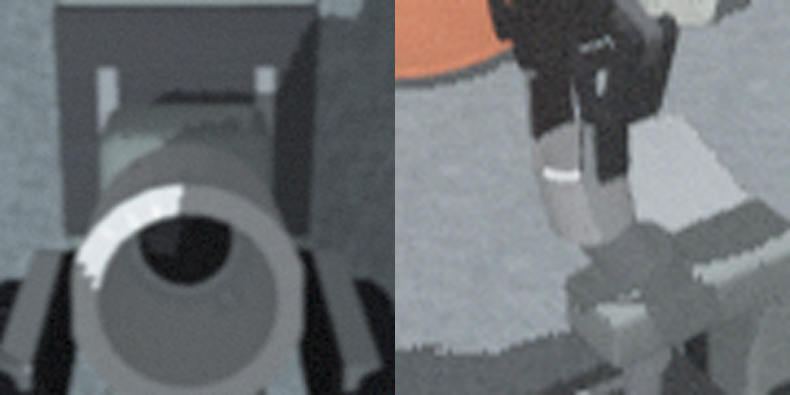

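The sleeve has the tube top inside its bore and is already tilting in the grip at only about 2 N. I'll continue along the arc.

Call:
{"api": "move_arm", "payload": {"increments": [{"dx":0.006,"dy":0,"dz":0.002,"yaw":0,"fingers":-1},{"dx":0.012,"dy":0,"dz":0.004,"yaw":0,"fingers":-1},{"dx":0.018,"dy":0,"dz":0.006,"yaw":0,"fingers":-1},{"dx":0.024,"dy":0,"dz":0.009,"yaw":0,"fingers":-1},{"dx":0.024,"dy":0,"dz":0.009,"yaw":0,"fingers":-1}]}}

```text
clock: 11.27
eef_pos: [537.7, 10.2, 242.0]
orientation: [-0.076, 0.997, 0.0, -0.0]
contact_force: [2.3, 0.5, -0.7]
width: 40.8
grasp_force: 21.0
```

Call:
{"api": "move_arm", "payload": {"increments": [{"dx":0.005,"dy":0,"dz":0.003,"yaw":0,"fingers":-1},{"dx":0.01,"dy":0,"dz":0.006,"yaw":0,"fingers":-1},{"dx":0.015,"dy":0,"dz":0.009,"yaw":0,"fingers":-1},{"dx":0.02,"dy":0,"dz":0.012,"yaw":0,"fingers":-1},{"dx":0.02,"dy":0,"dz":0.012,"yaw":0,"fingers":-1}]}}

```text
clock: 11.68
eef_pos: [532.9, 9.4, 239.0]
orientation: [-0.076, 0.997, 0.0, -0.0]
contact_force: [3.1, -0.8, -1.3]
width: 40.7
grasp_force: 21.1
```

Run:
```python
from h import *
o=readout.observe();print(o["contact_force"].round(1),o["ft_torque"].round(2),o["eef_pos"].round(1))
s=viewer.capture("side");cv2.imwrite("pics/side7.png",s);w=viewer.capture("wrist");cv2.imwrite("pics/w7.png",w)
a=cv2.resize(w[165:290,258:383],(395,395),interpolation=2)
b=cv2.resize(s[115:205,270:360],(395,395),interpolation=2)
cv2.imwrite("pics/c7.png",np.hstack([a,cv2.convertScaleAbs(b,alpha=1.5)]))
```

```text
[ 3.1 -0.8 -1.3] [-0.   -0.55 -0.  ] [532.9   9.4 239. ]
```

View pics/c7.png

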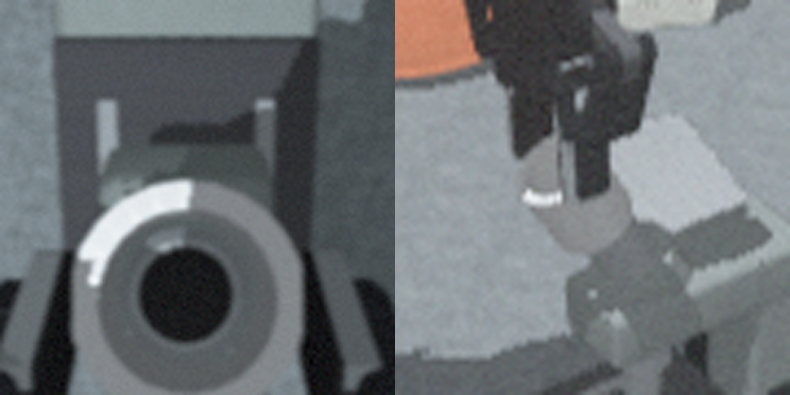

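The sleeve is now nearly coaxial with the tube, tilted in the grip. I'll slide it down the tube axis (tool -x and down).

Call:
{"api": "move_arm", "payload": {"increments": [{"dx":-0.004,"dy":0,"dz":0.0087,"yaw":0,"fingers":-1},{"dx":-0.01,"dy":0,"dz":0.0173,"yaw":0,"fingers":-1},{"dx":-0.015,"dy":0,"dz":0.026,"yaw":0,"fingers":-1},{"dx":-0.02,"dy":0,"dz":0.0346,"yaw":0,"fingers":-1},{"dx":-0.02,"dy":0,"dz":0.0346,"yaw":0,"fingers":-1}]}}

```text
clock: 12.2
eef_pos: [538.1, 10.3, 229.9]
orientation: [-0.076, 0.997, 0.0, -0.0]
contact_force: [3.4, 0.1, -0.8]
width: 40.7
grasp_force: 21.1
```

Call:
{"api": "move_arm", "payload": {"increments": [{"dx":-0.005,"dy":0,"dz":0.0087,"yaw":0,"fingers":-1},{"dx":-0.01,"dy":0,"dz":0.0173,"yaw":0,"fingers":-1},{"dx":-0.015,"dy":0,"dz":0.026,"yaw":0,"fingers":-1},{"dx":-0.02,"dy":0,"dz":0.0346,"yaw":0,"fingers":-1},{"dx":-0.022,"dy":0,"dz":0.04,"yaw":0,"fingers":-1},{"dx":-0.022,"dy":0,"dz":0.04,"yaw":0,"fingers":-1}]}}

```text
clock: 12.7
eef_pos: [543.5, 11.1, 220.1]
orientation: [-0.076, 0.997, 0.0, -0.0]
contact_force: [3.3, 0.6, -1.6]
width: 41.0
grasp_force: 21.2
```

Now small steps, feeling for the pin.

Call:
{"api": "move_arm", "payload": {"increments": [{"dx":-0.003,"dy":0,"dz":0.005,"yaw":0,"fingers":-1},{"dx":-0.006,"dy":0,"dz":0.01,"yaw":0,"fingers":-1},{"dx":-0.008,"dy":0,"dz":0.0145,"yaw":0,"fingers":-1},{"dx":-0.008,"dy":0,"dz":0.0145,"yaw":0,"fingers":-1}]}}

```text
clock: 13.03
eef_pos: [545.5, 11.4, 216.7]
orientation: [-0.076, 0.997, 0.0, -0.0]
contact_force: [2.3, -1.1, -0.5]
width: 40.5
grasp_force: 21.3
```

Call:
{"api": "move_arm", "payload": {"increments": [{"dx":-0.003,"dy":0,"dz":0.005,"yaw":0,"fingers":-1},{"dx":-0.006,"dy":0,"dz":0.01,"yaw":0,"fingers":-1},{"dx":-0.006,"dy":0,"dz":0.01,"yaw":0,"fingers":-1}]}}

```text
clock: 13.28
eef_pos: [547.0, 11.6, 214.1]
orientation: [-0.076, 0.997, 0.0, -0.0]
contact_force: [1.8, 0.0, -0.0]
width: 40.3
grasp_force: 21.3
```

Call:
{"api": "move_arm", "payload": {"increments": [{"dx":-0.003,"dy":0,"dz":0.005,"yaw":0,"fingers":-1},{"dx":-0.006,"dy":0,"dz":0.01,"yaw":0,"fingers":-1},{"dx":-0.006,"dy":0,"dz":0.01,"yaw":0,"fingers":-1}]}}

```text
clock: 13.53
eef_pos: [548.4, 11.9, 211.6]
orientation: [-0.076, 0.997, 0.0, -0.0]
contact_force: [1.7, 0.8, -0.5]
width: 40.8
grasp_force: 21.2
```

Call:
{"api": "move_arm", "payload": {"increments": [{"dx":-0.003,"dy":0,"dz":0.005,"yaw":0,"fingers":-1},{"dx":-0.006,"dy":0,"dz":0.01,"yaw":0,"fingers":-1},{"dx":-0.006,"dy":0,"dz":0.01,"yaw":0,"fingers":-1}]}}

```text
clock: 13.78
eef_pos: [549.9, 12.1, 209.1]
orientation: [-0.076, 0.997, 0.0, -0.0]
contact_force: [1.7, -0.1, -0.4]
width: 40.6
grasp_force: 21.2
```

Call:
{"api": "move_arm", "payload": {"increments": [{"dx":-0.003,"dy":0,"dz":0.005,"yaw":0,"fingers":-1},{"dx":-0.006,"dy":0,"dz":0.01,"yaw":0,"fingers":-1},{"dx":-0.006,"dy":0,"dz":0.01,"yaw":0,"fingers":-1}]}}

```text
clock: 14.03
eef_pos: [551.4, 12.3, 206.6]
orientation: [-0.076, 0.997, 0.0, -0.0]
contact_force: [1.5, -0.2, 0.7]
width: 40.8
grasp_force: 21.2
```

Call:
{"api": "move_arm", "payload": {"increments": [{"dx":-0.002,"dy":0,"dz":0.003,"yaw":0,"fingers":-1},{"dx":-0.004,"dy":0,"dz":0.007,"yaw":0,"fingers":-1},{"dx":-0.004,"dy":0,"dz":0.007,"yaw":0,"fingers":-1}]}}

```text
clock: 14.28
eef_pos: [552.2, 12.4, 205.0]
orientation: [-0.076, 0.997, 0.0, -0.0]
contact_force: [0.6, -1.3, 1.1]
width: 40.3
grasp_force: 21.4
```

Call:
{"api": "move_arm", "payload": {"increments": [{"dx":-0.002,"dy":0,"dz":0.0035,"yaw":0,"fingers":-1},{"dx":-0.004,"dy":0,"dz":0.007,"yaw":0,"fingers":-1},{"dx":-0.004,"dy":0,"dz":0.007,"yaw":0,"fingers":-1}]}}

```text
clock: 14.53
eef_pos: [552.2, 12.2, 203.8]
orientation: [-0.077, 0.997, -0.0, -0.001]
contact_force: [-7.7, -3.9, 9.2]
width: 40.9
grasp_force: 22.8
```

Call:
{"api": "move_arm", "payload": {"increments": [{"dx":-0.002,"dy":0,"dz":0.0035,"yaw":0,"fingers":-1},{"dx":-0.004,"dy":0,"dz":0.007,"yaw":0,"fingers":-1},{"dx":-0.004,"dy":0,"dz":0.007,"yaw":0,"fingers":-1}]}}

```text
clock: 14.78
eef_pos: [553.1, 12.3, 203.0]
orientation: [-0.077, 0.997, -0.0, -0.001]
contact_force: [-10.9, -4.1, 17.7]
width: 40.7
grasp_force: 25.0
```

Axial contact of about 20 N at TCP z≈204, where home was predicted at about 205 (the pin would have stopped it at about 215). I'll ease off, release, lift clear and check.

Call:
{"api": "move_arm", "payload": {"increments": [{"dx":0.004,"dy":0,"dz":-0.007,"yaw":0,"fingers":-1},{"dx":0.004,"dy":0,"dz":-0.007,"yaw":0,"fingers":-0.3},{"dx":0.004,"dy":0,"dz":-0.007,"yaw":0,"fingers":0.2},{"dx":0.004,"dy":0,"dz":-0.007,"yaw":0,"fingers":1},{"dx":0.004,"dy":0,"dz":-0.007,"yaw":0,"fingers":1},{"dx":0.004,"dy":0,"dz":-0.007,"yaw":0,"fingers":1},{"dx":0.004,"dy":0,"dz":-0.007,"yaw":0,"fingers":1},{"dx":0.004,"dy":0,"dz":-0.007,"yaw":0,"fingers":1}]}}

```text
clock: 15.45
eef_pos: [553.3, 12.7, 203.2]
orientation: [-0.076, 0.997, 0.0, -0.0]
contact_force: [-1.1, 0.4, 0.1]
width: 84.9
grasp_force: 0.0
```

Call:
{"api": "move_arm", "payload": {"increments": [{"dx":0,"dy":0,"dz":-0.08,"yaw":0,"fingers":1},{"dx":0,"dy":0,"dz":-0.2,"yaw":0,"fingers":1},{"dx":0,"dy":0,"dz":-0.3,"yaw":0,"fingers":1},{"dx":0,"dy":0,"dz":-0.36,"yaw":0,"fingers":1},{"dx":0,"dy":0,"dz":-0.36,"yaw":0,"fingers":1},{"dx":0,"dy":0,"dz":-0.36,"yaw":0,"fingers":1}]}}

```text
clock: 15.95
eef_pos: [553.4, 12.6, 293.6]
orientation: [-0.076, 0.997, -0.0, 0.001]
contact_force: [0.1, 0.1, -0.4]
width: 85.6
grasp_force: 0.0
```

Run:
```python
from h import *
import pickle
o=readout.observe();print(o["clock"],o["eef_pos"].round(1),o["contact_force"].round(1),o["width"])
W=viewer.camera_model("wrist");im=viewer.capture("wrist");cv2.imwrite("pics/w8.png",im);pickle.dump(W,open("w8.pkl","wb"))
sc=viewer.capture("scene");cv2.imwrite("pics/scene8.png",sc);sd=viewer.capture("side");cv2.imwrite("pics/side8.png",sd)
a=np.radians(8.5);f=np.array([np.cos(a),np.sin(a),0]);z=-.5*f+np.array([0,0,.866]);seat=np.array([571,14.5,200.5])
for s in(42,45,53.5):print(s,proj(W,seat+s*z).round(1))
x,y=proj(W,seat+45*z).astype(int);g=cv2.cvtColor(im,6)
# intensity profile along image column through the hole, and row
print(x,y);print("col",g[y-40:y+41,x].tolist());print("row",g[y,x-40:x+41].tolist())
r=20;m=(g[y-r:y+r,x-r:x+r]<45).astype(np.uint8)
c=max(cv2.findContours(m,0,1)[0],key=cv2.contourArea);e=cv2.fitEllipse(c);print("hole",e[0][0]+x-r,e[0][1]+y-r,e[1])
```

```text
15.95 [553.4  12.6 293.6] [ 0.1  0.1 -0.4] 85.57427218578263
42 [317.3 202.1]
45 [317.3 201.5]
53.5 [317.3 199.6]
317 201
col [78, 77, 79, 81, 78, 76, 73, 76, 77, 77, 73, 75, 76, 72, 79, 75, 84, 124, 178, 207, 212, 214, 208, 185, 142, 109, 107, 115, 131, 136, 97, 46, 32, 30, 28, 30, 30, 31, 31, 30, 30, 29, 36, 37, 32, 34, 24, 30, 36, 35, 33, 33, 38, 77, 128, 153, 150, 143, 140, 155, 189, 219, 221, 221, 223, 208, 161, 126, 112, 99, 93, 89, 80, 74, 74, 81, 82, 82, 83, 83, 84]
row [125, 124, 125, 120, 106, 86, 81, 81, 75, 77, 78, 76, 75, 75, 93, 144, 193, 209, 218, 215, 208, 172, 130, 122, 130, 140, 143, 118, 79, 38, 34, 37, 32, 27, 28, 33, 33, 32, 33, 33, 30, 29, 28, 32, 28, 34, 36, 33, 32, 31, 46, 88, 123, 131, 123, 112, 104, 101, 110, 118, 124, 126, 123, 118, 94, 61, 39, 47, 49, 44, 51, 47, 48, 40, 45, 62, 71, 75, 80, 78, 78]
hole 316.3690586090088 202.7795066833496 (20.109371185302734, 20.449596405029297)
```

Run:
```python
from h import *
import pickle
W=pickle.load(open("w8.pkl","rb"))
a=np.radians(8.5);f=np.array([np.cos(a),np.sin(a),0]);z=-.5*f+np.array([0,0,.866]);x=.866*f+np.array([0,0,.5]);y=np.cross(z,x)
seat=np.array([570,14.,200.5])
for s in(42,53.5):
    d=[proj(W,seat+s*z+21*v*k) for v in(x,y) for k in(-1,1)];print(s,"outer px",np.linalg.norm(d[1]-d[0]).round(1),np.linalg.norm(d[3]-d[2]).round(1))
# scene & side: bright sleeve rim pixels, predicted centres
for n in("scene","side"):
    C=viewer.camera_model(n);b=cv2.cvtColor(cv2.imread(f"pics/{n}0.png"),6).astype(int);c=cv2.cvtColor(cv2.imread(f"pics/{n}8.png"),6).astype(int)
    for s in(0,42,45,53.5):print(n,s,proj(C,seat+s*z).round(1))
    p=proj(C,seat+30*z).astype(int);print(p);print((c)[p[1]-22:p[1]+16,p[0]-12:p[0]+14])
```

```text
42 outer px 47.8 48.7
53.5 outer px 50.1 51.1
scene 0 [318.  195.7]
scene 42 [316.  179.1]
scene 45 [315.9 177.8]
scene 53.5 [315.5 174.4]
[316 183]
[[140 135 138 135 134 143 146 142 136 144 141 141 139 135 141 137 133 135
  136 136 136 136 138 140 138 138]
 [138 136 139 137 139 148 147 141 141 144 145 138 134 135 141 135 136 138
  138 142 139 142 142 138 133 134]
 [135 142 141 140 141 145 142 135 135 140 139 136 135 137 144 140 140 145
  139 138 139 144 138 138 135 138]
 [136 137 140 140 143 143 137 139 136 136 137 144 139 138 138 142 143 143
  139 138 140 138 137 132 131 140]
 [145 146 140 140 136 138 135 137 137 131 136 136 138 134 137 137 142 139
  145 144 136 138 139 137 137 138]
 [142 143 141 139 136 134 132 139 137 140 140 141 142 145 139 143 142 143
  144 141 141 137 130 138 142 141]
 [145 140 134 139 135 138 137 144 139 142 143 145 137 148 142 146 144 145
  145 139 129 139 135 136 144 145]
 [135 137 134 141 136 140 141 139 143 134 134 136 145 146 148 147 144 143
  144 144 140 139 137 144 147 144]
 [139 135 134 135 139 142 139 145 140 140 139 141 148 148 144 142 145 145
  144
[... 6733 characters left out ...]
93  98  98
  100 105 103 106 107 106 107 106]
 [105 106 106 106 108 106 105  91  79  86  89  91  90  91  92  92  94  99
  101 102 102 104 105 105 109 107]
 [105 108 109 110 107  97  89  76  73  79  88  88  87  92  93  95  96  98
  100 101  99 102 104 107 105 111]
 [106 104 109 106 107  85  69  69  73  75  80  86  89  91  90  93  94  93
   97  96  95  97 103 104 108 111]
 [103 103 102 103 102  75  75  71  74  73  78  81  85  87  91  89  94  96
   92  96  98  96 102 108 108  95]
 [103 104 104 108  93  82  71  72  72  74  68  74  82  89  88  88  90  94
   94  94  95  97 101 105  94  79]
 [105 104 108 109 101  82  67  72  74  74  71  69  73  82  84  91  87  90
   92  96  99 102  91  89  76  75]]
```

```bash
python3 -c "
from plant import bot
print(bot.finish_job())"
```

```text
the job is handed in; nothing more can be done
None
```

The sleeve is on the tube, notch over the pin and home on the shoulder as far as force readings and images show; it is released, the gripper is clear, and I handed the job in at about 16 s with no verdict returned.

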